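# Latch the hinged cake tin

## Robot

A 7-joint arm with a two-finger parallel gripper is mounted at the origin on the work surface. World frame = base frame: x ahead of the robot, y to its left, z up, the work surface at z = 0. Lengths are in m, angles in rad, forces in N, time in s.
With the tool pointing down it reaches from about 0.35 to 0.9 m from the base axis. Payload 8.1 kg.
Tool frame: the origin (TCP) lies on the centre line of the jaws, within the pads' length; the fingertips stand 19 mm ahead of it and the grasp point (between the pads) is the TCP (tips_ahead is the z of the fingertips in the tool frame, in m); z points along the fingers, y is the line along which they close (so a half turn about z gives the same grasp; the last joint's range is limited). The gripper opens to 92 mm and grips with 3 to 60 N. Pads are 19 mm wide; open, the fingers measure 130 mm over their backs; the gripper's body (75 mm by 190 mm) begins 47 mm behind the grasp point.
Start: joints at [1.003, 0.434, 0.025, 1.573, -0.012, 1.134, -0.075], TCP at [0.28, -0.559, 0.246] pointing down, gripper open.
Joint ranges: [-2.62, 2.62], [-0.44, 2.09], [-1.27, 1.32], [0.08, 2.57], [-1.32, 4.46], [0.12, 2], [-2.74, 2.74]. Speed limits (rad/s): [2.22, 2.22, 3.01, 3.01, 3.14, 3.14, 3.14].

## Interface

Orientations are given as [roll, pitch, yaw] about the fixed x, y, z axes, in that order (R = Rz(yaw) Ry(pitch) Rx(roll)).
In Python, from bench import movep, move_l, move_j, command_gripper, pause, ik, get_state, get_image, PlanningError, finish_job, tips_ahead gives the robot as it stands. Calls block until the motion is done:
- movep(position, orientation): joint-space move of the TCP to a pose.
- move_l(position, attitude=None, feed=0.15, guard=None): straight line of the TCP; attitude=None keeps the orientation; feed is the mean speed in m/s. With guard (N) it stops when the force on the tool has changed by that much, and returns True; else False.
- move_j(angles): joint-space move.
- command_gripper(opening, effort=None): finger opening in m; effort is the grip in N (None keeps the last); returns when the fingers have stopped.
- pause(seconds).
- ik(position, orientation): joint angles nearest the present ones, or None.
- get_state(): the state.
- get_image(name): name is "side" or "top"; returns a dict with "pixels" (420x560x3 uint8, red, green, blue), "fovy" (degrees; the focal length in pixels is half the picture's height over the tangent of half this angle, whatever the lens; pixels are square), "cx", "cy" (the principal point, pixels), "xyz" and "attitude" of the camera in the world. Camera axes: x right, y up, looking along -z (the intrinsics and any distortion apply to the point x, -y, -z); pixel columns grow to the right and rows downward; lengths in m; the calibration is good to about 2 mm. A picture is of the moment at which its call begins. There is no depth.
A pose or a line that the arm cannot do raises PlanningError and nothing moves.
- finish_job(): hands the job in; it is judged then, once.
The state is a dict: "time": time; "joint_positions": joint angles; "joint_velocities": joint speeds; "joint_torque": joint torques, N m; "tool_pos": TCP position; "tool_rot": TCP orientation; "force": force on the tool from outside, world axes, zero at the start; "moment": the same for the moment, N m; "width": finger opening in m; "gripper_force": force on a finger pad.
Only numpy, scipy, OpenCV 4.12 (cv2) and the standard library are available. Lean on these libraries where they do the work, as an engineer would, in place of code of your own. Each camera call takes 0.05 s, during which the arm holds its last target. There are 200 camera calls.

## Task

Get the hinged cake tin on the shelf ready for baking: push its swinging half fully shut, swing the wire loop of its catch in until the bar is right home behind the hook on that half, then fold the lever over past the stiff point until it lies fully home, and leave it so. The ring sits a little off its base, so go by feel and gently: the sheet steel dents if it is pressed harder than about 25 N, and leave the other things on the shelf standing where they are.

Things in the scene. Friction and masses are not known exactly. Their poses are not given: they have to be found in the camera images.
- tin: Base disc of a steel cake tin, 180 mm across, 6 thick, fixed to the shelf; origin: centre of its underside. On it sits the ring, 160 across, 65 high, with PLAY: the whole ring with its catch sits up to 7 mm off nominal in both x and y, shown by no pose: feel for it. Ring half on the tin's -x side fixed; the +x half swings about an upright pin at (0, -80) mm. Catch outside the seam at (0, 80)
- nominal_tab (a point): nominal middle of the flat +x face of the push tab on the swinging half, half shut: (53, 75, 38) mm in the tin's frame; tab 36 tall (z 20 to 56), y 59 to 85. With the half open it is turned clockwise about the pin by joint half. Press it towards the tin's -x to shut the half. All parts of the catch can be pushed with shut fingers pointing down, tips at z 20 to 30
- half (a joint): swinging half-ring: 0 = fully shut on its stop, grows as it swings out (clockwise seen from above) to 0.25 rad. Stays where it is left (stiff hinge, 0.4 Nm: about 3 N at the tab)
- nominal_pivot (a point): nominal lever pivot A, (-28, 101, 38) mm in the tin's frame. In a frame at A with x along the lever and y to its outer (pushing) face the lever bar spans x -10 to 75, outer face at y 13, 6 thick, z 26 to 50; push it at about x 60. This x axis points (2.077 - joint lever) rad anticlockwise from the tin's x axis
- lever (a joint): lever on pivot A: 0 = open, grows clockwise seen from above to 2.077 rad = fully home on its hard stop, lying along the tin's +x over the loop. With the loop hooked, load begins at about 0.5, peaks at about 1.1 and drops off at the toggle point, about 1.92. Before that it springs back if let go; past it the stiff pivot (0.18 Nm) leaves it where it is, so push it right onto the stop
- loop (a joint): wire loop on the lever at B, 16 mm from A: lever at 0, B is at (-28, 85) and turns about A with it. Loop points (joint loop - joint lever) rad anticlockwise from the tin's x axis; 0 = bar down in the keeper, positive = outward; light friction. Bar: upright, diameter 10, 62 mm from B, z 18 to 69, with a flat push plate on its outer side, face 9 mm outward of the bar's middle. Wires at z 22, 54
- nominal_seat (a point): nominal place of the bar's middle once hooked and pulled snug, half shut: (26.7, 85, 38) mm. Keeper: steel plate on the swinging half, face 5 mm inward of this point, with a lip 11 mm high, leaning to +x, on its -x side. The bar goes in on the lip's +x side down onto the plate: it lands 7 mm to +x of the seat; it misses if the seam is over 4 mm open
- keeper (a joint): spring travel of the keeper in m, 0 = slack, grows as the latch pulls it (towards the tin's -x): about 0.009 when latched, 5.5 N per mm
- mortar: white ceramic mortar, 108 across, 78 high, bystander
- bowl: glass bowl, 116 across, 50 high, bystander
- spicetin: small round tin with clear lid, 56 across, 30 high, bystander
- jug: blue plastic jug, 110 across, 140 high, bystander
- whisk: steel whisk lying along its x, 280 long, 47 high, bystander
- jar: amber jar, 76 across, 110 high, bystander
- spoon: wooden spoon lying along its x, 265 long, bystander

How it is judged:
On the way, in this order (a step that is already met when the one before it is completed fails the run):
1. the swinging half is pushed shut (within 2 mm at the seam) (value of joint half below 0.0125 rad and value of joint lever below 0.3 rad), for 0.2 s.
2. the loop's bar is down on the keeper plate behind the lip (within 4 mm), the half still shut and the lever not yet folded (all of step 1 and value of joint loop below 0.09 rad), for 0.2 s.
At the end, for the whole second after the job is handed in: The swinging half is shut (within 2 mm at the seam), the loop is hooked and drawn tight (the keeper's spring drawn out more than 6 mm) and the lever is past the toggle point and fully home (within 2 mm of its stop, above 2.05 rad), at rest (value of joint lever above 2.05 rad and value of joint keeper above 0.006 m and value of joint half below 0.0125 rad and velocity of joint lever between -0.05 and 0.05 rad/s); the robot touches nothing.
It fails at once if the tin or its catch is pressed by the gripper with more than 25 N (contact force between any of the fingers, the arm and tin above 25 N).
It fails at once if one of the other things on the shelf is moved by more than 20 mm (distance of any of mortar, bowl, spicetin, jug, whisk, jar, spoon from where it was at the start of the episode above 0.02 m).
It also fails if it takes over 72 s, if anything falls off the work surface, if the arm or the gripper's body presses on something with over 40 N, if the wrist force passes 120 N, or if a joint passes its speed limit or range.

## Working session

There is one attempt and no reset: what is moved stays moved. The work goes in short steps, each a Python script; the robot and the scene stay as the last script left them, time stands still between calls to the robot, and variables do not carry over. Pictures are saved under pics/ and viewed, at most 10 in all, crops included, and the job is handed in when it is done.

```bash
ls; mkdir -p pics; python3 - <<'E'
from bench import *
import cv2,numpy as np
for n in("top","side"):
    d=get_image(n); cv2.imwrite(f"pics/{n}0.png",d["pixels"][:,:,::-1]); print({k:v for k,v in d.items() if k!="pixels"})
s=get_state();print(s); print(tips_ahead)
E
```

```text
pics
{'fovy': 43.36871506671426, 'cx': 280.51027484588894, 'cy': 207.00233336964519, 'xyz': array([0.32306522, 0.05073809, 1.72268036]), 'attitude': array([ 0.12650987, -0.00460202, -1.57911777])}
{'fovy': 50.708947746387146, 'cx': 274.50141067838894, 'cy': 217.291289175817, 'xyz': array([0.33770526, 0.8887761 , 1.02894847]), 'attitude': array([ 0.72290492,  0.01009624, -2.90812111])}
{'time': 0.1, 'joint_positions': array([ 1.00340047,  0.43514832,  0.02498002,  1.57401058, -0.01162677,
        1.1339842 , -0.07508896]), 'joint_velocities': array([ 0.00013713, -0.00145514, -0.00029647, -0.00114353, -0.0003954 ,
       -0.00082671, -0.00013497]), 'joint_torque': array([ 2.95024787e-03, -6.69121957e+01,  9.87817682e-01, -3.15146363e+01,
       -6.05117180e-02,  3.73555615e-02,  6.24999325e-05]), 'tool_pos': array([ 0.27991632, -0.55833129,  0.24502486]), 'tool_rot': array([-3.14019150e+00,  1.06605597e-04,  4.64720340e-01]), 'force': array([ 0.17393453, -0.37593053, -0.2229101 ]), 'moment': array([-0.02263456, -0.00832681,  0.01402412]), 'gripper_force': 0.0, 'width': 0.09142707321282266}
0.019
```

View pics/top0.png

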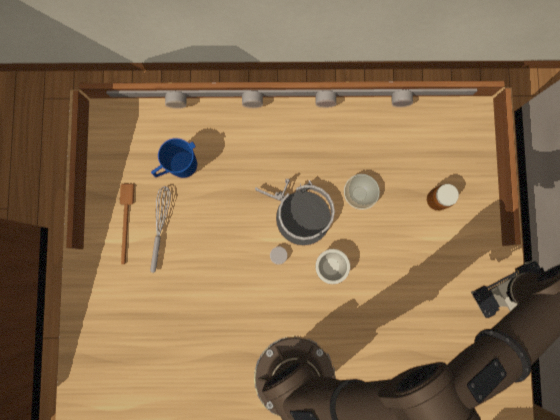

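View pics/side0.png

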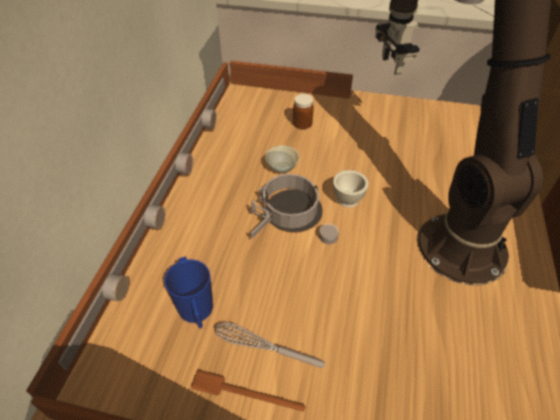

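```bash
cat > h.py <<'E'
from bench import *
import numpy as np, cv2
from scipy.spatial.transform import Rotation as Ro
def cam(n):
    d=get_image(n); return d
def proj(d,P):
    R=Ro.from_euler('xyz',d["attitude"]).as_matrix(); f=210/np.tan(np.radians(d["fovy"]/2))
    p=(np.atleast_2d(P)-d["xyz"])@R; return np.c_[d["cx"]+f*p[:,0]/-p[:,2], d["cy"]-f*p[:,1]/-p[:,2]]
def unproj(d,uv,z):
    R=Ro.from_euler('xyz',d["attitude"]).as_matrix(); f=210/np.tan(np.radians(d["fovy"]/2))
    r=R@np.array([(uv[0]-d["cx"])/f,-(uv[1]-d["cy"])/f,-1]); return d["xyz"]+r*(z-d["xyz"][2])/r[2]
E
python3 - <<'E'
from h import *
t=cam("top");s=cam("side")
print(proj(t,[[0,0,0],get_state()["tool_pos"]]),proj(s,[[0,0,0],get_state()["tool_pos"]]))
print(unproj(t,(306,214),0.06),unproj(t,(306,217),0.005))
print(unproj(s,(291,190),0.07))
a=cv2.resize(t["pixels"][165:265,240:390,::-1],None,fx=5.3,fy=5.3,interpolation=cv2.INTER_CUBIC);cv2.imwrite("pics/tc.png",a)
a=cv2.resize(s["pixels"][160:250,235:355,::-1],None,fx=6.6,fy=6.6,interpolation=cv2.INTER_CUBIC);cv2.imwrite("pics/sc.png",a)
E
```

```text
[[294.91170876 377.12307342]
 [498.0082359  288.00101551]] [[461.88052513 247.33371897]
 [391.77603435  61.46518485]]
[ 0.51149276 -0.03926324  0.06      ] [ 0.50784968 -0.04209805  0.005     ]
[ 0.51948307 -0.05126883  0.07      ]
```

View pics/tc.png

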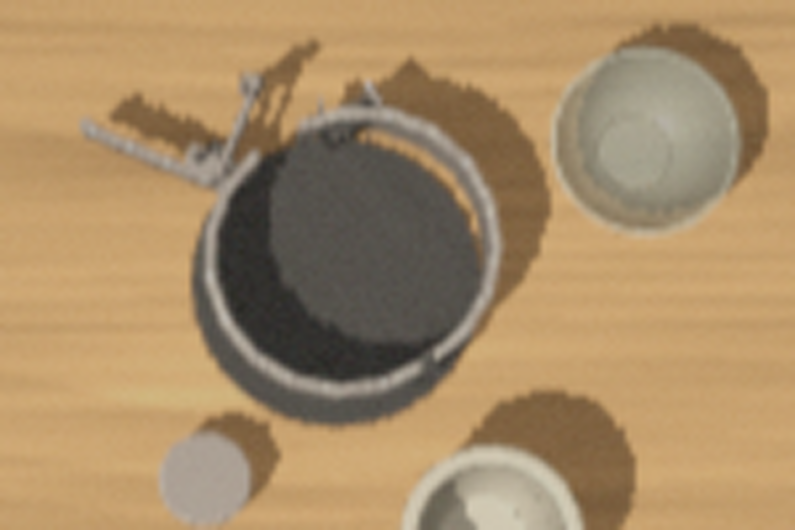

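View pics/sc.png

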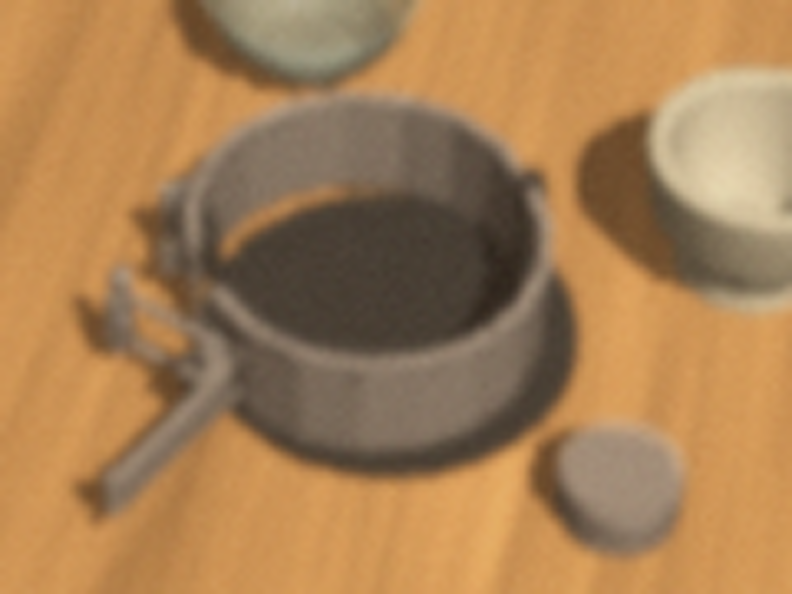

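```bash
cat > fit.py <<'E'
from h import *
from scipy.optimize import least_squares
t=cam("top");s=cam("side")
T=lambda p:np.array(p,float)/5.3+[240,165]-.4
S=lambda p:np.array(p,float)/6.6+[235,160]-.4
rim=dict(tf=T([(256,158),(222,205),(210,250),(222,305),(258,352),(300,377),(345,388),(390,378)]),
 ts=T([(305,125),(350,117),(400,120),(450,155),(480,195),(493,245),(483,295),(462,330)]),
 sf=S([(222,292),(270,335),(340,358),(450,340),(520,295),(545,240)]),
 ss=S([(192,205),(250,130),(330,98),(420,105),(490,140)]))
rot=lambda a:np.array([[np.cos(a),-np.sin(a)],[np.sin(a),np.cos(a)]])
r=79
an=np.radians(np.linspace(-90,90,181))
SW=np.c_[r*np.cos(an),r*np.sin(an)]; FX=SW*[-1,1]
pin=np.array([0,-80.])
def model(q):
    x,y,yaw,half,lev,loop=q
    W=lambda P,z:np.c_[(np.atleast_2d(P)@rot(yaw).T)/1000+[x,y],np.full(len(np.atleast_2d(P)),z)]
    sw=lambda P:(np.atleast_2d(P)-pin)@rot(-half).T+pin
    A=np.array([-28,101.]); L=2.077-lev
    le=A+rot(L)@[75,10]
    B=A+rot(-lev)@[0,-16]
    bar=B+rot(loop-lev)@[62,2]
    return dict(FX=W(FX,.071),SW=W(sw(SW),.071),pin=W([0,-82],.071),lev=W(le,.050),bar=W(bar,.069),tab=W(sw([52,72]),.056))
def res(q):
    m=model(q);o=[]
    for k,P in rim.items():
        c=proj(t if k[0]=='t' else s,m['FX' if k[1]=='f' else 'SW'])
        o+=[np.min(np.hypot(*(c-p).T)) for p in P]
    for k,a,b in(('pin',(435,357),(535,183)),('lev',(87,124),(103,490)),('bar',(250,82),(120,275)),('tab',(373,97),None)):
        o+=list((proj(t,m[k])-T(a))[0])
        if b: o+=list((proj(s,m[k])-S(b))[0])
    return np.array(o)
f=least_squares(res,[.51,-.04,-.98,.15,0,.6],loss='soft_l1',x_scale=[.01,.01,.1,.1,.1,.1],diff_step=1e-4)
print(f.x.round(4),np.round(f.fun,1)); np.save('q.npy',f.x)
for k,v in model(f.x).items():
    if len(v)==1:print(k,v.round(3))
# base centre
print(get_state()['time'])
E
python3 fit.py
```

```text
[ 0.5151 -0.0338 -0.8968  0.1364  0.0543  0.5538] [ 0.5  0.3  0.2  0.2  0.5  0.4  0.3  0.1  0.4  0.9  0.2  0.8  0.3  0.3
  0.3  0.4  0.3  0.8  0.8  0.5  0.5  0.3  0.2  0.8  0.4  0.7  0.8 -0.6
  0.7 -0.6 -1.6 -1.2 -0.6  0.6 -1.1  0.3 -0.6 -0.1  0.  -1.   0.7]
pin [[ 0.451 -0.085  0.071]]
lev [[0.6   0.123 0.05 ]]
bar [[0.621 0.02  0.069]]
tab [[ 0.61  -0.051  0.056]]
0.3
```

```bash
cat >> h.py <<'E'
q=np.load('q.npy'); 
ZT=.025+tips_ahead
def W(p,z=ZT):
    c,s=np.cos(q[2]),np.sin(q[2]); return [q[0]+(c*p[0]-s*p[1])/1000, q[1]+(s*p[0]+c*p[1])/1000, z]
def tin(P):
    c,s=np.cos(q[2]),np.sin(q[2]); d=(np.array(P[:2])-q[:2])*1000; return np.array([c*d[0]+s*d[1],-s*d[0]+c*d[1]])
def att(a): # tool x along tin-frame angle a
    return [np.pi,0,(q[2]+a+np.pi)%(2*np.pi)-np.pi]
def st(l=''):
    s=get_state(); F=s['force']; c,n=np.cos(q[2]),np.sin(q[2])
    print(l,'t%.1f'%s['time'],'tin',tin(s['tool_pos']).round(1),'z%.3f'%s['tool_pos'][2],'F',np.round([c*F[0]+n*F[1],-n*F[0]+c*F[1],F[2]],1)); return s
A0=np.array([-28,101.])
def lp(lev,x=60,y=22.5):
    L=2.077-lev; return A0+[np.cos(L)*x-np.sin(L)*y, np.sin(L)*x+np.cos(L)*y]
E
python3 - <<'E'
from h import *
t=cam('top')
for n,c,z in(('bowl',(652,140),.05),('mortar',(497,530),.078),('spice',(205,477),.03)):print(n,tin(unproj(t,(240+c[0]/5.3,165+c[1]/5.3),z)).round())
for k in(0,np.pi):
  for n,p,a in[('tab0',(95,82),0),('tab1',(62,82),0),('loop',(33,140),np.pi/2),('loop1',(33,103),np.pi/2)]+[('lev%.1f'%l,lp(l),2.077-l+np.pi/2) for l in(-.2,.5,1,1.5,2.08)]:
    for z in (ZT,):
      j=ik(W(p,z),att(a+k)); print(n,np.round(W(p),2),None if j is None else np.round(j,2))
E
```

```text
bowl [192. -65.]
mortar [ -34. -184.]
spice [-146.  -51.]
tab0 [ 0.64 -0.06  0.04] [-0.09  0.67  0.14  1.73 -0.13  0.75 -2.35]
tab1 [ 0.62 -0.03  0.04] [-0.12  0.65  0.12  1.79 -0.11  0.71 -2.41]
loop [0.65 0.03 0.04] [ 0.06  0.7  -0.29  1.69  0.26  0.79 -1.24]
loop1 [0.62 0.   0.04] [ 0.1   0.66 -0.28  1.77  0.26  0.75 -1.22]
lev-0.2 [0.57 0.11 0.04] [ 0.25  0.75 -0.81  1.84  0.71  0.87  0.47]
lev0.5 [0.61 0.11 0.04] [ 0.2   0.76 -0.71  1.74  0.62  0.88 -0.1 ]
lev1.0 [0.63 0.08 0.04] [ 0.14  0.74 -0.56  1.7   0.5   0.85 -0.45]
lev1.5 [0.64 0.05 0.04] [ 0.11  0.72 -0.43  1.69  0.38  0.82 -0.81]
lev2.1 [0.63 0.02 0.04] [ 0.08  0.68 -0.29  1.73  0.26  0.77 -1.23]
tab0 [ 0.64 -0.06  0.04] [ 0.37  0.75 -0.57  1.68  0.51  0.86  0.26]
tab1 [ 0.62 -0.03  0.04] [ 0.37  0.73 -0.61  1.74  0.54  0.84  0.18]
loop [0.65 0.03 0.04] [ 0.49  0.96 -1.08  1.65  0.93  1.12  1.4 ]
loop1 [0.62 0.   0.04] [ 0.55  0.93 -1.08  1.73  0.92  1.08  1.41]
lev-0.2 [0.57 0.11 0.04] [-0.15  0.61 -0.2   1.87  0.18  0.68 -2.22]
lev0.5 [0.61 0.11 0.04] [-0.29  0.64  0.05  1.78 -0.05  0.71 -2.68]
lev1.0 [0.63 0.08 0.04] [-0.86  0.99  1.14  1.79 -1.02  1.09 -2.3 ]
lev1.5 [0.64 0.05 0.04] [ 0.46  0.96 -1.08  1.66  0.92  1.12  1.94]
lev2.1 [0.63 0.02 0.04] [ 0.52  0.94 -1.08  1.69  0.92  1.1   1.4 ]
```

```bash
python3 - <<'E'
from h import *
command_gripper(0,20)
o=att(np.pi)
movep(W((97,82),.2),o); move_l(W((97,82)),feed=.2); s=st('down'); print(s['width'])
g=move_l(W((78,82)),feed=.05,guard=2); st(f'touch {g}')
g=move_l(W((54,82)),feed=.02,guard=8); st(f'push {g}')
E
```

```text
down t4.9 tin [97.5 82.8] z0.045 F [-0.2  0.2  0.1]
0.00011543655640053731
touch True t5.2 tin [92.1 82.6] z0.045 F [-0.1 -0.4  0.5]
push True t6.5 tin [65.6 81.6] z0.044 F [2.  0.5 1.6]
```

```bash
python3 - <<'E'
from h import *
for i in range(4):
    x=tin(get_state()['tool_pos'])[0]
    g=move_l(W((x-4,82)),feed=.01,guard=9); st(f'push {g}')
    pause(.1); s=st()
    if g and i: break
t=cam('top');s=cam('side')
a=cv2.resize(t["pixels"][165:265,240:390,::-1],None,fx=5.3,fy=5.3,interpolation=cv2.INTER_CUBIC);cv2.imwrite("pics/tc2.png",a)
E
```

```text
push True t6.8 tin [65.7 81.4] z0.043 F [ 1.7 -0.1  0.8]
 t6.9 tin [65.7 81.3] z0.043 F [0.8 0.2 0.3]
push True t7.3 tin [65.7 81. ] z0.043 F [1.8 1.3 0.9]
 t7.4 tin [65.7 81. ] z0.043 F [1.3 0.9 0.4]
```

View pics/tc2.png

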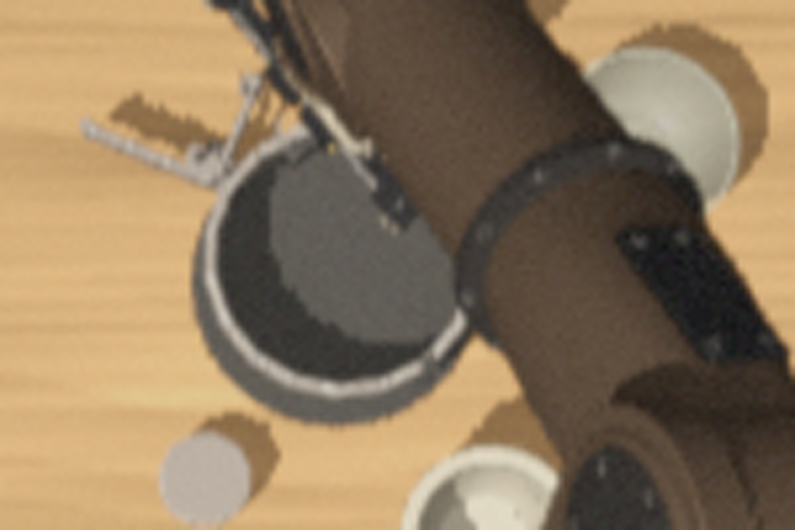

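```bash
python3 - <<'E'
from h import *
move_l(W((90,84)),feed=.1); st()
move_l(W((90,90),.11),feed=.2)
movep(W((33,150),.11),att(np.pi/2)); move_l(W((33,150)),feed=.2); st('down')
for i in range(3):
    g=move_l(W((33,95)),feed=.03,guard=6); st(f'push {g}'); pause(.1)
    y=tin(get_state()['tool_pos'])[1]
    if y<110 and g: break
t=cam('top')
a=cv2.resize(t["pixels"][165:265,240:390,::-1],None,fx=5.3,fy=5.3,interpolation=cv2.INTER_CUBIC);cv2.imwrite("pics/tc3.png",a)
E
```

```text
t7.8 tin [90.  83.7] z0.044 F [-1.4 -0.2 -0.8]
down t10.1 tin [ 33.2 149.8] z0.044 F [0.6 0.7 0.1]
push True t11.3 tin [ 34.8 114.1] z0.044 F [ 1.7 -0.1  1.8]
push True t11.7 tin [ 35.6 111.1] z0.044 F [ 1.4 -0.   1.2]
push True t12.1 tin [ 36.3 107.6] z0.044 F [1.9 0.1 0.6]
```

View pics/tc3.png

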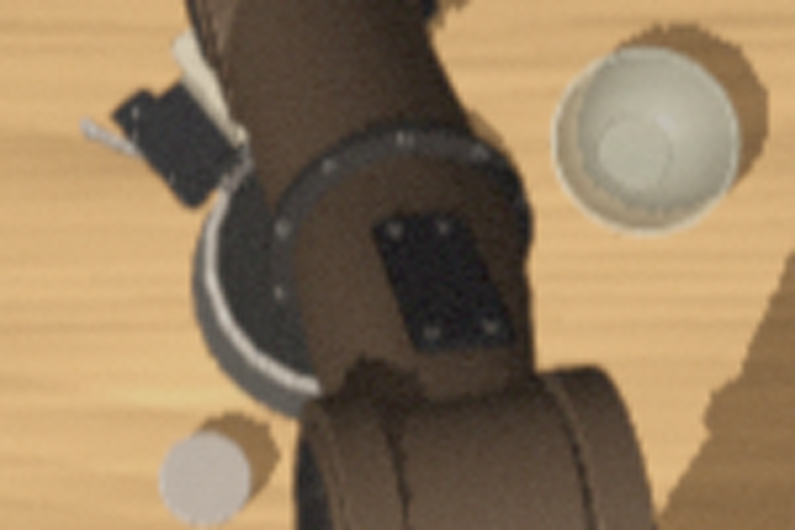

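```bash
python3 - <<'E'
from h import *
for i in range(4):
    p=tin(get_state()['tool_pos'])
    g=move_l(W((p[0],p[1]-6)),feed=.015,guard=8); st(f'push {g}'); pause(.25)
    y=tin(get_state()['tool_pos'])[1]
    if g and abs(y-p[1])<.4: break
E
```

```text
push True t12.7 tin [ 35.9 103.9] z0.044 F [0.8 1.8 0.9]
push True t13.2 tin [ 35.9 103.8] z0.044 F [0.8 1.7 0.8]
```

```bash
python3 - <<'E'
from h import *
move_l(W((36,135)),feed=.1); move_l(W((36,140),.15),feed=.2)
movep(W((-150,190),.15),att(2.077+.1+np.pi/2)); st()
t=cam('top');s=cam('side')
a=cv2.resize(t["pixels"][170:245,250:345,::-1],(620,490),interpolation=cv2.INTER_CUBIC)
cv2.imwrite("pics/tc4.png",a)
a=cv2.resize(s["pixels"][170:240,240:330,::-1],(630,490),interpolation=cv2.INTER_CUBIC);cv2.imwrite("pics/sc4.png",a)
E
```

```text
t16.0 tin [-149.4  189.5] z0.149 F [0.3 0.6 0.4]
```

View pics/tc4.png

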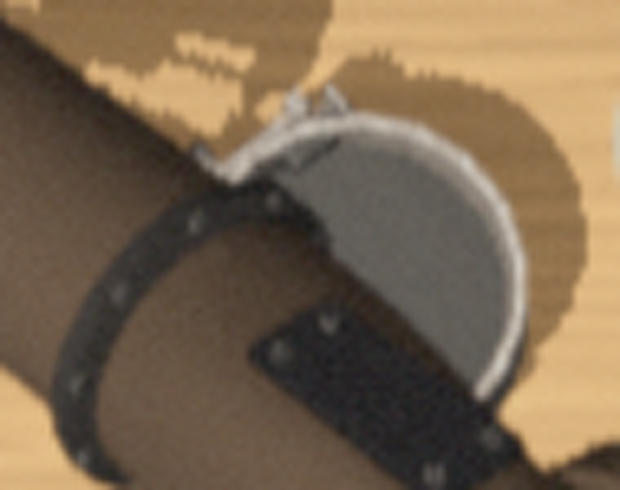

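View pics/sc4.png

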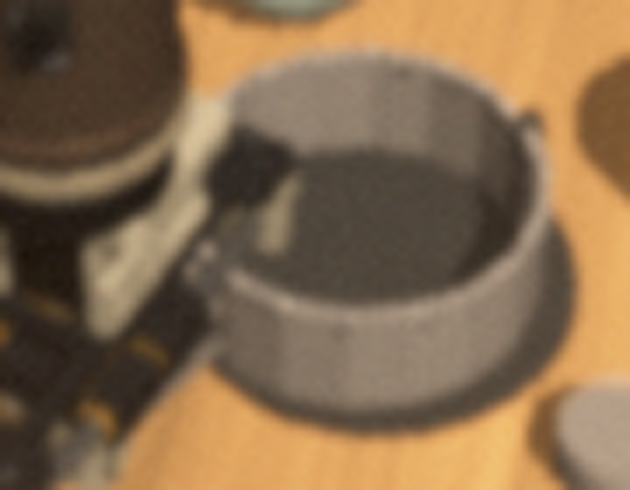

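```bash
python3 - <<'E'
from h import *
t=cam('top')
for c,z in(((295,103),.069),((332,98),.056)):
    print(tin(unproj(t,(250+c[0]/6.53-.4,170+c[1]/6.53-.4),z)).round(1))
for l in(-.15,0,.1): print(lp(l))
o=att(2.077+.1+np.pi/2)
movep(W(lp(-.35,60,30),.15),o); move_l(W(lp(-.35,60,30)),feed=.2); st('down')
E
```

```text
[31.5 86.4]
[48.8 78.3]
[-82.43387016 134.81129663]
[-76.76993945 142.56612811]
[-72.3766043  147.22734029]
down t17.3 tin [-93.7 118.9] z0.045 F [-0.9 -0.1  0.3]
```

```bash
python3 - <<'E'
from h import *
for l in np.arange(-.2,1.01,.15):
    g=move_l(W(lp(l,61)),att(2.077-l+np.pi/2),feed=.05,guard=16); s=st(f'{l:.2f} {g} want {lp(l,61).round(1)}')
    if g: break
E
```

```text
-0.20 False want [-84.7 132.8] t17.8 tin [-84.6 133.1] z0.045 F [ 0.4 -0.4 -0.3]
-0.05 False want [-79.3 140.9] t18.1 tin [-79.5 140.8] z0.044 F [-0.6 -0.2  0.8]
0.10 False want [-72.8 148.1] t18.5 tin [-73.  147.9] z0.044 F [ 0.6 -1.  -0.2]
0.25 False want [-65.2 154.3] t18.8 tin [-65.3 154.2] z0.044 F [-0.8 -1.4  0.9]
0.40 False want [-56.8 159.3] t19.1 tin [-56.8 159.1] z0.044 F [-0.8 -0.6 -0.4]
0.55 False want [-47.8 162.9] t19.5 tin [-47.7 162.8] z0.044 F [0.5 0.7 0.7]
0.70 False want [-38.3 165.2] t19.8 tin [-38.6 165.2] z0.044 F [-1.4  0.4 -0.4]
0.85 False want [-28.6 166. ] t20.2 tin [-29.1 166.4] z0.044 F [-2.7  2.7 -1.3]
1.00 False want [-18.9 165.4] t20.5 tin [-19.3 166.1] z0.044 F [-3.1  4.  -2.3]
```

```bash
python3 - <<'E'
from h import *
for l in np.arange(1.1,1.91,.1):
    g=move_l(W(lp(l,61)),att(2.077-l+np.pi/2),feed=.04,guard=14); s=st(f'{l:.2f} {g} want {lp(l,61).round(1)}')
    if g or np.linalg.norm(s['force'])>19: break
E
```

```text
1.10 False want [-12.5 164.1] t20.8 tin [-13.  165.2] z0.044 F [-2.   5.5 -2.2]
1.20 False want [ -6.3 162.3] t21.1 tin [ -6.7 163.6] z0.044 F [-2.3  6.3 -3.2]
1.30 False want [ -0.3 159.8] t21.4 tin [ -0.4 161.2] z0.044 F [-1.6  6.8 -2.5]
1.40 False want [  5.5 156.8] t21.7 tin [  5.6 158.2] z0.044 F [-1.7  6.1 -3.2]
1.50 False want [ 10.9 153.1] t22.1 tin [ 11.3 154.4] z0.044 F [-0.1  5.8 -1.8]
1.60 False want [ 15.9 149. ] t22.4 tin [ 16.6 150.1] z0.045 F [ 0.7  5.4 -2. ]
1.70 False want [ 20.4 144.4] t22.7 tin [ 21.4 144.9] z0.044 F [1.1 4.7 0.7]
1.80 False want [ 24.5 139.3] t23.0 tin [ 25.  139.5] z0.044 F [1.3 3.8 1.3]
1.90 False want [ 28.1 133.9] t23.3 tin [ 28.2 133.8] z0.044 F [1.1 3.  0.6]
```

```bash
python3 - <<'E'
from h import *
for l in(2.0,2.077):
    g=move_l(W(lp(l,61)),att(2.077-l+np.pi/2),feed=.03,guard=12); st(f'{l:.2f} {g} want {lp(l,61).round(1)}')
    if g: break
last=1e3
for i in range(5):
    p=tin(get_state()['tool_pos']); 
    g=move_l(W((p[0],p[1]-6)),att(np.pi/2),feed=.012,guard=12); st(f'push {g}'); pause(.2)
    y=tin(get_state()['tool_pos'])[1]
    if g and abs(y-last)<.5: break
    last=y
E
```

```text
2.00 False want [ 31.1 128.1] t23.6 tin [ 31.  127.8] z0.044 F [1.2 3.7 1.4]
2.08 False want [ 33.  123.5] t24.0 tin [ 32.8 123.8] z0.044 F [0.4 3.9 0.5]
push True t24.3 tin [ 32.7 123.9] z0.044 F [-0.2  2.2  1.4]
push True t24.9 tin [ 32.6 123.9] z0.044 F [0.2 1.1 0.5]
```

```bash
python3 - <<'E'
from h import *
move_l(W((33,150)),feed=.08); move_l(W((40,170),.2),feed=.2)
movep([.45,-.4,.25],[np.pi,0,.3]); st()
t=cam('top')
a=cv2.resize(t["pixels"][165:245,240:345,::-1],(630,480),interpolation=cv2.INTER_CUBIC);cv2.imwrite("pics/tc5.png",a)
E
```

```text
t28.3 tin [ 245.2 -277.6] z0.250 F [ 0.5 -0.2 -0.6]
```

View pics/tc5.png

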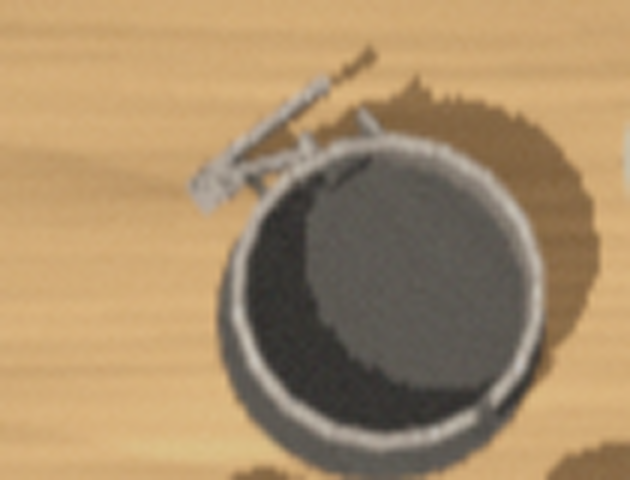

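```bash
python3 - <<'E'
from h import *
t=cam('top')
P={'levend':(324,82,.05),'levnear':(232,165,.05),'pin':(487,408,.071),'tab':(370,122,.056),'bar':(307,143,.069),'L':(238,300,.071),'R':(538,285,.071),'T':(395,142,.071),'Bo':(378,441,.071)}
for k,(u,v,z) in P.items(): print(k,tin(unproj(t,(240+u/6-.4,165+v/6-.4),z)).round(1))
E
```

```text
levend [ 45.7 108.8]
levnear [-21.  104.9]
pin [ -0.5 -81.3]
tab [50.2 75.8]
bar [15.4 86.8]
L [-65.7  44.8]
R [ 61.6 -48.4]
T [51.5 57.7]
Bo [-55.7 -58.7]
```

```bash
python3 -c "
from bench import *
print(finish_job())"
```

```text
the job is handed in; nothing more can be done
None
```

I pushed the half shut against its stop, hooked the loop, and folded the lever past the stiff point onto its stop. The final picture shows the catch drawn tight and the other things were not touched; the job was handed in at about 28 s, but no verdict came back.

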